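# Set out the four-bottle Gram stain line

### The job

Set out the Gram stain line: stand the four dropper bottles fully down in the pockets of the blue rack in order of use, running from the end where the white slide mailer lies to the end where the beaker stands: blue cap (violet) next to the mailer, then the amber bottle with the black rubber bulb (iodine), then the white bottle with the green cone cap (decolouriser), and the red cap (counterstain) next to the beaker. Also stand the timer on the bench just in front of the middle of the rack, on the robot's side, square to it its buttons away from the rack so that it reads from the robot's side. Keep the bottles upright, and leave the mailer, the beaker, the orange-lidded jar and the tally counter where they are.

Things in the scene. Friction and masses are not known exactly. Their poses are not given: they have to be found in the camera images.
- stain_rack: Blue bottle rack, 75 x 256 x 18 mm (x, y, z), fixed to the bench. Four round pockets along its y axis, centres at x = 0 and y = +87, +29, -29, -87 mm; each 38 mm wide (44 at the 3 mm chamfered mouth), 14 mm deep; floor at z = 4 mm, deck at z = 18 mm. Origin: centre of its underside, z up, y along the row; -x is its front (robot's side; yaw -25 to 0 degrees).
- violet_dropper: Dropper bottle with a blue cap and a purple band, round, 31 mm in diameter up to z = 52 mm, 56 mm tall, 40 g. Origin: centre of its underside, z up.
- amber_dropper: Amber (brown) dropper bottle with a black rubber bulb, round, 29 mm in diameter up to z = 48 mm, bulb to 68 mm, 35 g. Origin: centre of its underside, z up.
- green_dropper: White dropper bottle with a green cone-shaped cap and a green band, round, 29 mm in diameter up to z = 40 mm, cap to 67 mm, 35 g. Origin: centre of its underside, z up.
- red_dropper: Dropper bottle with a red cap and a red band, round, 29 mm in diameter up to z = 46 mm, 50 mm tall, 35 g. Origin: centre of its underside, z up.
- timer: Off-white lab timer, wedge shaped, 66 x 64 x 28 mm (x, y, z), 28 mm high at the back, lower at the front; grey display and three buttons on the sloping top face. Origin: centre of its underside, z up, -x is its front (the buttons' side, display readable from there), +x its high back; its sides (+-y) are upright, 64 mm apart.
- slide_mailer: White plastic slide mailer lying flat at one end of the rack, 90 x 35 x 16 mm: the start of the line. Loose, 28 g. Origin: centre of its underside, z up, x along its length.
- beaker: Small clear beaker standing at the other end of the rack, 50 mm in diameter, 60 mm tall: the end of the line. Loose, 40 g. Origin: centre of its underside, z up.
- jar: Specimen jar with an orange screw lid, 46 mm in diameter, 56 mm tall; not part of the job. Loose. Origin: centre of its underside, z up.
- tally: Grey round hand tally counter lying flat, 45 x 52 x 26 mm; not part of the job. Loose. Origin: centre of its underside, z up.
There are look-alikes about, which are no part of the job. What is shaped like the amber_dropper but yellow is not meant.

How it is judged:
By the outcome, as a careful person would: the job done as asked, in the order asked, and still so for the second after the job is handed in, with the robot touching nothing.
It also fails if it takes over 120 s, if anything falls off the work surface, if the arm or the gripper's body presses on something with over 40 N, if the wrist force passes 120 N, or if a joint passes its speed limit or range.

### The arm

A 7-joint arm with a two-finger parallel gripper is mounted at the origin on a cart in front of the work surface, level with it; the furniture and walls round the work are solid. World frame = base frame: x ahead of the robot, y to its left, z up, the work surface at z = 0. Lengths are in m, angles in rad, forces in N, time in s.
With the tool pointing down it reaches from about 0.4 to 0.85 m from the base axis. Payload 10.4 kg.
Tool frame: the origin (TCP) lies between the finger pads; the fingertips stand 22 mm ahead of it and the grasp point (between the pads) lies 3 mm ahead of it (r.nose_length is the distance from the TCP to the fingertips, in m); z points along the fingers, y is the line along which they close (so a half turn about z gives the same grasp; the last joint's range is limited). The gripper opens to 87 mm and grips with 3 to 60 N. Pads are 19 mm wide; open, the fingers measure 117 mm over their backs; the gripper's body (75 mm by 190 mm) begins 51 mm behind the grasp point.
Start: joints at [1.26, 0.332, -0.065, 1.46, 0.022, 1.35, -0.088], TCP at [0.177, -0.599, 0.245] pointing down, gripper open.
Joint ranges: [-2.6, 2.6], [-0.5, 2.12], [-1.47, 1.34], [0.16, 2.42], [-1.27, 4.41], [0.06, 2.06], [-2.6, 2.6]. Speed limits (rad/s): [2.22, 2.22, 2.79, 2.79, 3.14, 3.14, 3.14].

### API

Orientations are given as a unit quaternion [x, y, z, w].
In Python, from bench import readout, cams, r gives the robot as it stands. The module is installed in compiled form; this text tells all that it offers.
- The arm moves only by the tool step_arm, never from a script. Its argument "deltas" is a list that holds one entry, the list of rows, each a list of 7 numbers: the turn, a rotation vector about the tool's x, y, z in rad, then the shift along the tool's x, y, z in m, then the opening in per cent of the stroke, from 0 (shut) to 100 (fully open). A call has 1 to 20 rows; each row is the pose to reach, as a shift and turn from the pose commanded when the call began, along the tool's axes at that moment; what a row does not reach only later rows make up. A row lasts 1/8 s, in which the tool goes at most 62.5 mm and 10.7 degrees, less where a joint would pass 70% of its speed; a pose out of reach is approached as far as the arm can. A call with a gripper value outside its range is refused whole. The fingers move at their own pace and stop on an object; "squeeze" is the grip in N (left out, the last holds). Time passes only in rows, so rows that repeat a pose let the fingers close. It gives the time, the measured TCP pose, the force, the opening and the grip force at its end, in the units of the state.
- readout.read_state(): the state, without advancing time (a new reading comes with each control period).
- cams.camera(name): name is "side" or "top"; returns a dict with "img" (384x512x3 uint8, red, green, blue), "fx", "fy", "cx", "cy" (pixels), "origin" and "rotation" of the camera in the world. Camera axes: x right, y up, looking along -z (the intrinsics and any distortion apply to the point x, -y, -z); pixel columns grow to the right and rows downward; lengths in m; the calibration is good to about 2 mm. A picture is of the moment at which its call begins. There is no depth.
- r.close_job(): hands the job in; it is judged then, once.
The state is a dict: "time": time; "joint_positions": joint angles; "joint_vel": joint speeds; "joint_torque": joint torques, N m; "ee_pos": TCP position; "eef_rot": TCP orientation; "ft_force": force on the tool from outside, world axes, zero at the start; "torque": the same for the moment, N m; "width": finger opening in m; "grip_force": force on a finger pad.
Only numpy, scipy, OpenCV 4.12 (cv2) and the standard library are available. Lean on these libraries where they do the work, as an engineer would, in place of code of your own. Each camera call takes 0.05 s, during which the arm holds its last target. There are 200 camera calls.

## Working session

There is one attempt and no reset: what is moved stays moved. The work goes in short steps, Python scripts to look and compute and a tool call to move; the robot and the scene stay as the last step left them, time stands still between calls to the robot, and variables do not carry over. Pictures are saved under pics/ and viewed, at most 14 in all, crops included, and the job is handed in when it is done.

Besides the shell and the picture viewer there is one more tool, called after "Call:" by a JSON object that holds its "name" and its "arguments". step_arm: Moves the arm, as the interface text tells. Its arguments: {"type":"object","properties":{"deltas":{"type":"array"},"squeeze":{"type":"number"}},"required":["deltas"]}

```bash
mkdir -p pics; python3 - <<'E'
from bench import readout,cams,r
import cv2
for n in("top","side"):
    c=cams.camera(n); cv2.imwrite(f"pics/{n}0.png",cv2.resize(c["img"][:,:,::-1],(800,600),interpolation=cv2.INTER_CUBIC)); cv2.imwrite(f"raw_{n}.png",c["img"][:,:,::-1])
    print({k:v for k,v in c.items() if k!="img"})
print(readout.read_state(), r.nose_length)
E
```

```text
{'fx': 349.30256459670795, 'fy': 349.30256459670795, 'cx': 257.76397159160757, 'cy': 194.8127060730201, 'origin': array([ 0.32454486, -0.28323329,  0.88673305]), 'rotation': array([-0.07006158,  0.05960548,  0.71409069, -0.69398346])}
{'fx': 454.64537551945637, 'fy': 454.64537551945637, 'cx': 255.94399603494733, 'cy': 199.8233216544476, 'origin': array([ 0.3955652 , -1.08554504,  0.68468145]), 'rotation': array([ 0.42849181, -0.02230733, -0.03437536,  0.90261591])}
{'time': 0.1, 'joint_positions': array([ 1.26040027,  0.33280674, -0.06472204,  1.46083778,  0.02157308,
        1.34988405, -0.08849342]), 'joint_vel': array([ 0.00165158, -0.00222299,  0.00049053, -0.00220558,  0.00055512,
       -0.00171807,  0.00070284]), 'joint_torque': array([ 1.15112605e-03, -6.24547362e+01,  2.44361674e-02, -3.90717208e+01,
       -6.13916572e-02,  3.65420384e-02,  7.22725031e-05]), 'ee_pos': array([ 0.17733216, -0.59899477,  0.24384406]), 'eef_rot': array([ 9.89661451e-01,  1.43421847e-01, -9.96305840e-05, -6.12957510e-04]), 'ft_force': array([-0.32425251,  0.59891205, -0.0810182 ]), 'torque': array([-0.00297831, -0.02443327, -0.02646401]), 'grip_force': 0.0, 'width': 0.08702553125057577} 0.022
```

View pics/top0.png

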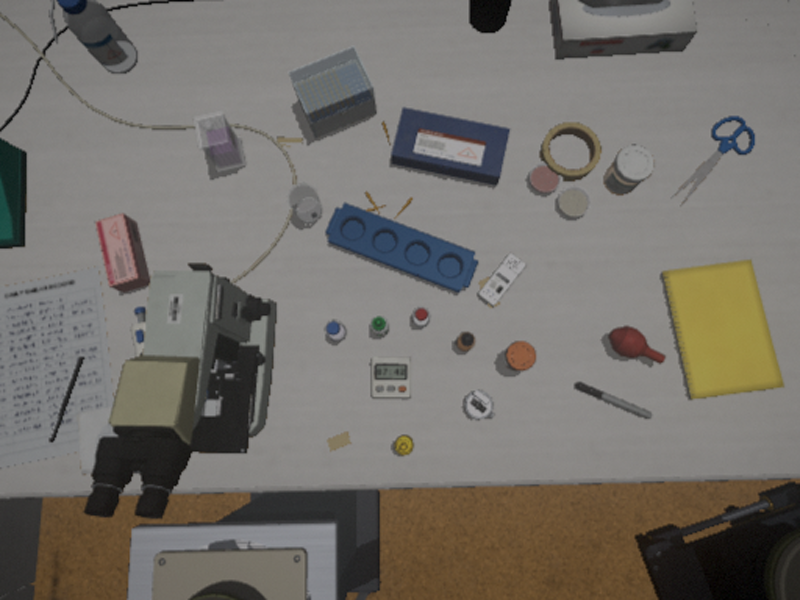

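View pics/side0.png

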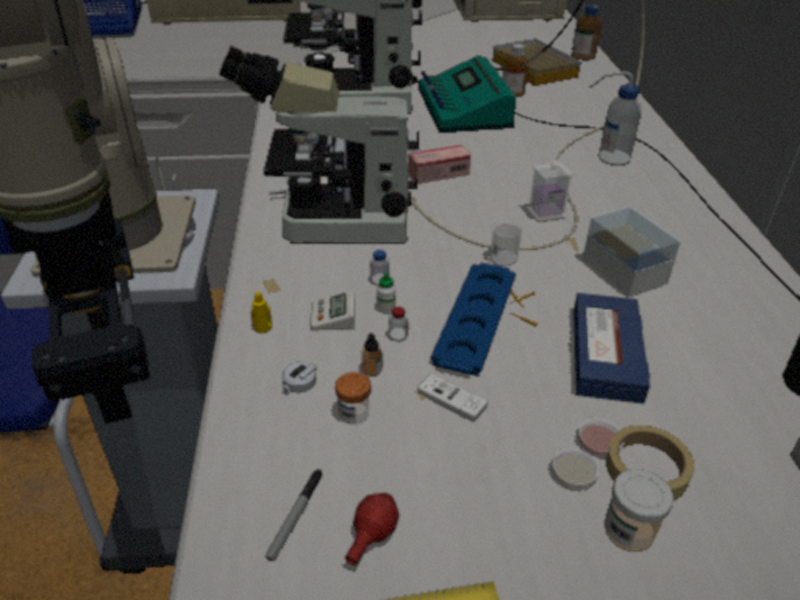

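Top picture (800 px): the violet dropper is at (335,330), green (379,325), red (421,316) and amber (465,342). The timer is at (390,377) with its buttons towards the robot. The rack runs from (352,228) at the beaker end to (450,265) at the mailer end.

Possible mix-ups:
- **Amber:** (465,342), against the yellow bottle (403,445) and the orange jar (520,355).
- **Red:** cap (421,316), against the red bulb (628,342) and the pink dish (545,180).
- **Violet:** cap (335,330), against the blue vial by the microscope (140,315) and the large bottle (72,5).
- **Green:** only (379,325).
- **Timer:** (390,377), against the tally (478,404).

```bash
cat > h.py <<'E'
import numpy as np, cv2
from scipy.spatial.transform import Rotation as R
from bench import readout,cams,r
def cast(c,p,z):
    d=R.from_quat(c["rotation"]).apply([(p[0]-c["cx"])/c["fx"],-(p[1]-c["cy"])/c["fy"],-1.])
    return c["origin"]+d*(z-c["origin"][2])/d[2]
def proj(c,P):
    q=R.from_quat(c["rotation"]).inv().apply(np.array(P)-c["origin"])
    return np.array([c["cx"]+c["fx"]*q[0]/-q[2], c["cy"]-c["fy"]*q[1]/-q[2]])
def tri(c1,p1,c2,p2):
    a,b=c1["origin"],c2["origin"]; u=cast(c1,p1,0)-a; v=cast(c2,p2,0)-b
    s=np.linalg.lstsq(np.c_[u,-v],b-a,rcond=None)[0]
    A,B=a+s[0]*u,b+s[1]*v
    return (A+B)/2, np.linalg.norm(A-B)
HUE={"violet":(105,125,90,60),"green":(50,85,90,40),"red":(172,6,110,60),"rack":(100,115,110,40),"orange":(5,13,130,90),"yellow":(22,32,150,90)}
def blobs(img,key,win,amin=8):
    lo,hi,s,v=HUE[key]; H=cv2.cvtColor(img,cv2.COLOR_RGB2HSV)
    h=H[...,0]; m=((h>=lo)&(h<=hi)) if lo<hi else ((h>=lo)|(h<=hi))
    m&=(H[...,1]>s)&(H[...,2]>v); w=np.zeros_like(m); x0,y0,x1,y1=[int(k/1.5625) for k in win]; w[y0:y1,x0:x1]=1
    n,l,st,ce=cv2.connectedComponentsWithStats((m&w).astype(np.uint8))
    return [(ce[i].round(1),st[i][4],l==i) for i in range(1,n) if st[i][4]>=amin]
E
python3 - <<'E'
from h import *
T,S=cams.camera("top"),cams.camera("side")
W={"violet":((300,300,370,360),(360,240,400,285),.054),"green":((355,300,400,350),(370,270,402,315),.055),"red":((405,300,440,335),(382,300,412,345),.048),"orange":((490,330,550,380),(330,365,380,400),.056),"yellow":((385,430,420,460),(245,285,280,335),.05)}
for k,(a,b,z) in W.items():
    f=lambda c,w:max(blobs(c["img"],k,w),key=lambda q:q[1])
    t,s=f(T,a),f(S,b); print(k,t[:2],s[:2],"top@z",cast(T,t[0],z).round(3),"side@z",cast(S,s[0],z).round(3),"tri",[np.round(q,3) for q in tri(T,t[0],S,s[0])])
for c,w in((T,(310,190,490,300)),(S,(425,255,525,380))):
    b=max(blobs(c["img"],"rack",w),key=lambda q:q[1]); cnt=cv2.findContours(b[2].astype(np.uint8),0,1)[0]; cnt=max(cnt,key=cv2.contourArea)
    pts=np.array([cast(c,p[0],.018)[:2] for p in cnt]); rc=cv2.minAreaRect(pts.astype(np.float32)*1000); print("rack",rc)
# crops
def crop(c,x0,y0,x1,y1,name):
    x0,y0,x1,y1=[int(k/1.5625) for k in(x0,y0,x1,y1)]; i=c["img"][y0:y1,x0:x1,::-1]; f=min(800/i.shape[1],600/i.shape[0]); print(name,x0,y0,f); return cv2.resize(i,None,fx=f,fy=f,interpolation=cv2.INTER_CUBIC)
a=crop(T,280,190,560,400,"top"); cv2.imwrite("pics/c1.png",a)
E
```

```text
violet (array([212.9, 209.7]), np.int32(43)) (array([242.5, 162.2]), np.int32(27)) top@z [ 0.446 -0.164  0.054] side@z [ 0.444 -0.168  0.054] tri [array([ 0.445, -0.164,  0.051]), np.float64(0.002)]
green (array([242. , 206.7]), np.int32(43)) (array([246.6, 179.5]), np.int32(56)) top@z [ 0.451 -0.234  0.055] side@z [ 0.449 -0.24   0.055] tri [array([ 0.451, -0.234,  0.051]), np.float64(0.002)]
red (array([269.2, 200.8]), np.int32(38)) (array([254.6, 198.9]), np.int32(35)) top@z [ 0.465 -0.3    0.048] side@z [ 0.463 -0.304  0.048] tri [array([ 0.464, -0.3  ,  0.045]), np.float64(0.002)]
orange (array([333.3, 227. ]), np.int32(214)) (array([225.5, 246. ]), np.int32(262)) top@z [ 0.396 -0.45   0.056] side@z [ 0.394 -0.455  0.056] tri [array([ 0.395, -0.451,  0.052]), np.float64(0.002)]
yellow (array([258.4, 284.4]), np.int32(89)) (array([165.6, 192.9]), np.int32(58)) top@z [ 0.268 -0.269  0.05 ] side@z [ 0.265 -0.272  0.05 ] tri [array([ 0.266, -0.269,  0.048]), np.float64(0.003)]
rack ((583.3320922851562, -271.71124267578125), (250.24853515625, 70.41903686523438), 66.54231262207031)
rack ((581.4790649414062, -279.4562072753906), (257.5226135253906, 70.64564514160156), 66.63688659667969)
top 179 121 4.444444444444445
```

View pics/c1.png

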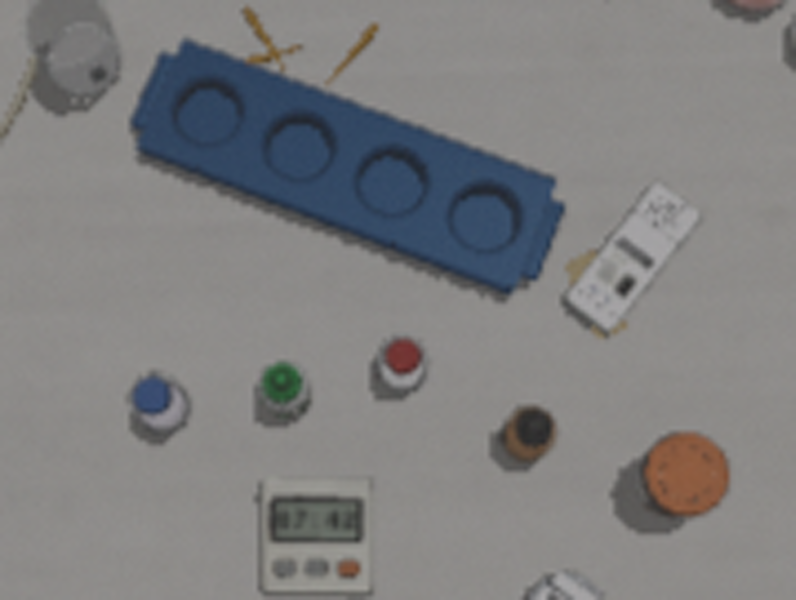

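Crop (scale 4.44, origin 179,121): the four droppers match their descriptions. Amber has a brown body and a black bulb at crop (533,428). The pockets are at about (207,112), (299,147), (391,181) and (484,216). The timer corners are at about (260,478), (372,478), (372,593) and (260,593), with its buttons at the near end.

```bash
cat >> h.py <<'E'
RC=np.array([.583,-.2725]); YAW=np.deg2rad(-23.45); RX=np.array([np.cos(YAW),np.sin(YAW)]); RY=np.array([-RX[1],RX[0]])
def rack(p): d=np.array(p)[:2]-RC; return np.round([d@RX*1000,d@RY*1000],1)
E
python3 - <<'E'
from h import *
T=cams.camera("top"); S=cams.camera("side")
f=lambda x,y:(179+x/4.4444-.4,121+y/4.4444-.4)
for n,p,z in(("amb bulb",(533,428),.062),("p1",(209,112),.018),("p2",(300,147),.018),("p3",(392,181),.018),("p4",(485,216),.018),("tBL",(260,478),.028),("tBR",(372,478),.028),("tFR",(372,593),.012),("tFL",(260,593),.012)):
    P=cast(T,f(*p),z); print(n,P.round(4),rack(P))
# amber: dark pixels
def dark(c,w,t=50):
    x0,y0,x1,y1=[int(k/1.5625) for k in w]; g=c["img"][y0:y1,x0:x1].max(2); ys,xs=np.nonzero(g<t); return np.array([xs.mean()+x0,ys.mean()+y0]),len(xs)
t=dark(T,(455,330,480,345));s=dark(S,(360,333,382,350)); print(t,s,tri(T,t[0],S,s[0]),cast(T,t[0],.062))
for n,p in(("violet",(.446,-.164)),("green",(.451,-.234)),("red",(.465,-.300))): print(n,rack(p))
print("tcp",rack(readout.read_state()["ee_pos"]), "beaker",[cast(T,(k[0]/1.5625,k[1]/1.5625),0).round(3) for k in((275,300),(270,430))])
q=R.from_quat(readout.read_state()["eef_rot"]); print(q.as_matrix().round(3))
Rt=np.c_[np.r_[RY,0],np.r_[RX,0],[0,0,-1]]
print("turn",(q.inv()*R.from_matrix(Rt)).as_rotvec().round(3))
for n,P in(("red",(.465,-.300,.15)),("amberguess",(.405,-.380,.15))): print(n,q.inv().apply(np.array(P)-readout.read_state()["ee_pos"]).round(3))
E
```

```text
amb bulb [ 0.4218 -0.3682  0.062 ] [-109.8 -151.9]
p1 [ 0.6182 -0.1924  0.018 ] [ 0.5 87.5]
p2 [ 0.5952 -0.2453  0.018 ] [ 0.4 29.8]
p3 [ 0.573  -0.2981  0.018 ] [  1.1 -27.5]
p4 [ 0.5504 -0.351   0.018 ] [  1.4 -85. ]
tBL [ 0.4024 -0.2196  0.028 ] [-186.8  -23.3]
tBR [ 0.4006 -0.2815  0.028 ] [-163.7  -80.9]
tFR [ 0.3382 -0.2796  0.012 ] [-221.7 -104. ]
tFL [ 0.3399 -0.2174  0.012 ] [-245.   -46.2]
(array([298.22222222, 217.22222222]), 18) (array([237.36206897, 219.60344828]), 58) (array([ 0.42218245, -0.36900783,  0.04674162]), np.float64(0.0012675277585194853)) [ 0.42103416 -0.36741829  0.062     ]
violet [-168.9   45. ]
green [-136.4  -17.2]
red [-97.3 -72.2]
tcp [-242.1 -461.1] beaker [array([ 0.503, -0.06 ,  0.   ]), array([ 0.293, -0.056,  0.   ])]
[[ 0.959  0.284 -0.   ]
 [ 0.284 -0.959  0.   ]
 [ 0.    -0.    -1.   ]]
turn [-0.    -0.    -0.874]
red [ 0.361 -0.205  0.094]
amberguess [ 0.28  -0.146  0.094]
```

Call:
{"name": "step_arm", "arguments": {"deltas": [[[0,0,-0.17,0.03,-0.015,0.0,57],[0,0,-0.34,0.08,-0.04,0.0,57],[0,0,-0.51,0.13,-0.065,0.0,57],[0,0,-0.68,0.18,-0.09,0.03,57],[0,0,-0.8,0.23,-0.12,0.06,57],[0,0,-0.874,0.28,-0.14,0.09,57],[0,0,-0.874,0.3,-0.1525,0.114,57],[0,0,-0.874,0.3,-0.1525,0.114,57],[0,0,-0.874,0.3,-0.1525,0.114,57],[0,0,-0.874,0.3,-0.1525,0.114,57]]], "squeeze": 10}}

```text
time: 1.55
ee_pos: [0.4212, -0.3695, 0.1316]
eef_rot: [0.837, 0.548, -0.0, 0.001]
ft_force: [-0.6, -0.3, -1.2]
width: 0.0493
grip_force: 0.0
```

```bash
python3 - <<'E'
from h import *
s=readout.read_state(); print(s["ee_pos"],rack(s["ee_pos"]),R.from_quat(s["eef_rot"]).as_matrix().round(3),s["joint_positions"].round(2))
T=cams.camera("top"); S=cams.camera("side")
print(proj(T,s["ee_pos"]),proj(S,s["ee_pos"]))
i=S["img"][120:290,130:340,::-1]; a=cv2.resize(i,None,fx=2.8,fy=2.8,interpolation=cv2.INTER_CUBIC); cv2.imwrite("pics/c2.png",a)
E
```

```text
[ 0.42121553 -0.36953085  0.13156595] [-109.8 -153.4] [[ 0.4    0.917  0.001]
 [ 0.917 -0.4   -0.002]
 [-0.001  0.001 -1.   ]] [ 0.95  0.31 -0.36  1.76  0.12  1.1   0.13]
[302.28183868 213.29173135] [236.56321955 187.85500407]
```

View pics/c2.png

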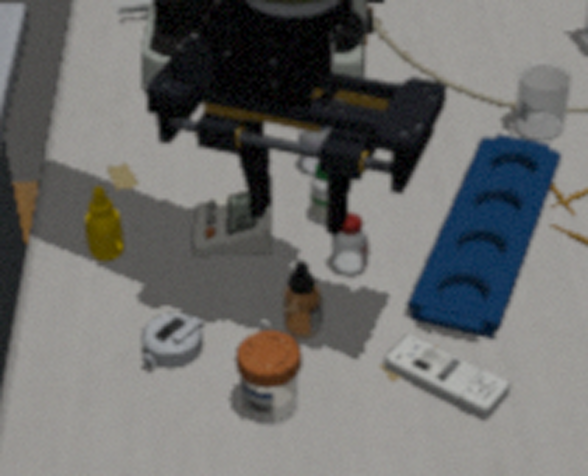

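Crop: the amber bulb at (303,270) is straight below the midpoint of the fingertips (298,222), and the view agrees with the kinematics. Going down to grasp.

Call:
{"name": "step_arm", "arguments": {"deltas": [[[0,0,0,0.001,0,0.045,57],[0,0,0,0.001,0,0.075,57],[0,0,0,0.001,0,0.09,57],[0,0,0,0.001,0,0.09,57],[0,0,0,0.001,0,0.09,20],[0,0,0,0.001,0,0.09,20],[0,0,0,0.001,0,0.09,20],[0,0,0,0.001,0,0.09,20],[0,0,0,0.001,0,0.09,20]]]}}

```text
time: 2.78
ee_pos: [0.4227, -0.3674, 0.0413]
eef_rot: [0.836, 0.549, 0.0, 0.001]
ft_force: [0.0, -0.4, 6.0]
width: 0.0289
grip_force: 10.0
```

Call:
{"name": "step_arm", "arguments": {"deltas": [[[0,0,0,0,0,-0.03,20],[0,0,0,0,0,-0.07,20],[0,0,0,0.02,0.02,-0.09,20],[0,0,0,0.055,0.05,-0.09,20],[0,0,0,0.09,0.08,-0.09,20],[0,0,0,0.123,0.11,-0.09,20],[0,0,0,0.123,0.11,-0.09,20],[0,0,0,0.123,0.11,-0.09,20],[0,0,0,0.123,0.11,-0.06,20],[0,0,0,0.123,0.11,-0.035,20],[0,0,0,0.123,0.11,-0.035,20]]]}}

```text
time: 4.15
ee_pos: [0.5697, -0.2986, 0.0737]
eef_rot: [0.836, 0.548, -0.001, -0.001]
ft_force: [-0.9, 0.7, -0.1]
width: 0.0287
grip_force: 10.0
```

```bash
python3 - <<'E'
from h import *
s=readout.read_state(); print(s["ee_pos"],rack(s["ee_pos"]),s["ft_force"])
S=cams.camera("side")
i=S["img"][130:280,230:370,::-1]; a=cv2.resize(i,None,fx=4,fy=4,interpolation=cv2.INTER_CUBIC); cv2.imwrite("pics/c3.png",a)
E
```

```text
[ 0.56965664 -0.29862599  0.07373962] [ -1.8 -29.3] [-0.87501919  0.70730807 -0.07506148]
```

View pics/c3.png

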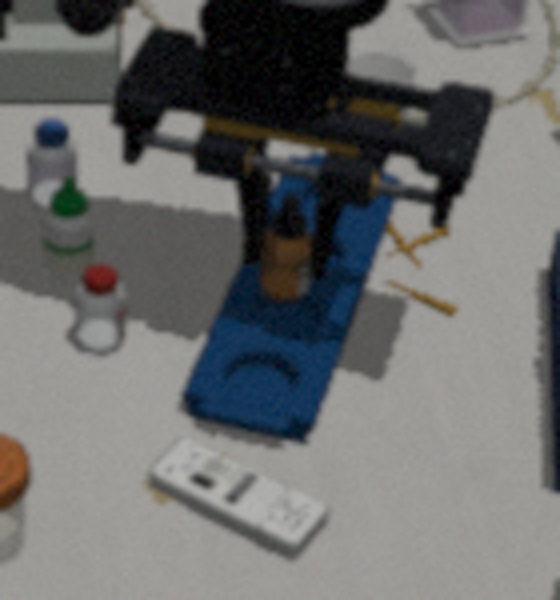

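The bottle hangs at crop (285,270), above the second pocket from the mailer. Shift about 2 mm and lower.

Call:
{"name": "step_arm", "arguments": {"deltas": [[[0,0,0,0.001,0.002,0,20],[0,0,0,0.001,0.002,0.01,20],[0,0,0,0.001,0.002,0.02,20],[0,0,0,0.001,0.002,0.028,20],[0,0,0,0.001,0.002,0.029,20],[0,0,0,0.001,0.002,0.029,20]]]}}

```text
time: 4.95
ee_pos: [0.5743, -0.2977, 0.0465]
eef_rot: [0.836, 0.549, -0.0, -0.0]
ft_force: [0.0, 0.1, -0.0]
width: 0.0288
grip_force: 10.0
```

Call:
{"name": "step_arm", "arguments": {"deltas": [[[0,0,0,-0.001,-0.001,0.001,20],[0,0,0,-0.001,-0.001,0.001,20],[0,0,0,-0.001,-0.001,0.001,57],[0,0,0,-0.001,-0.001,0.001,57],[0,0,0,-0.001,-0.001,0.001,57],[0,0,0,-0.001,-0.001,-0.03,57],[0,0,0,-0.001,-0.001,-0.09,57],[0,0,0,-0.001,-0.001,-0.09,57],[0,0,0,-0.001,-0.001,-0.09,57]]]}}

```text
time: 6.08
ee_pos: [0.5728, -0.2983, 0.1364]
eef_rot: [0.836, 0.549, -0.0, 0.0]
ft_force: [-0.0, 0.3, -1.0]
width: 0.0496
grip_force: 0.0
```

```bash
cat >> h.py <<'E'
def st():
    s=readout.read_state(); print("tcp",s["ee_pos"].round(4),"rack",rack(s["ee_pos"]),"yaw err",np.rad2deg(np.arctan2(*R.from_quat(s["eef_rot"]).as_matrix()[[1,0],0]))-90+23.45); return s
E
python3 -c "
from h import *
st()"
```

```text
tcp [ 0.5728 -0.2983  0.1364] rack [  0.9 -27.7] yaw err 0.01435919558093346
```

Call:
{"name": "step_arm", "arguments": {"deltas": [[[0,0,0,-0.02,-0.045,0,57],[0,0,0,-0.0445,-0.0982,0,57],[0,0,0,-0.0445,-0.0982,0,57],[0,0,0,-0.0445,-0.0982,0.0,57],[0,0,0,-0.0445,-0.0982,0.04,57],[0,0,0,-0.0445,-0.0982,0.08,57],[0,0,0,-0.0445,-0.0982,0.0955,57],[0,0,0,-0.0445,-0.0982,0.0955,57],[0,0,0,-0.0445,-0.0982,0.0955,57],[0,0,0,-0.0445,-0.0982,0.0955,20],[0,0,0,-0.0445,-0.0982,0.0955,20],[0,0,0,-0.0445,-0.0982,0.0955,20],[0,0,0,-0.0445,-0.0982,0.0955,20]]]}}

```text
time: 7.7
ee_pos: [0.4653, -0.3003, 0.0415]
eef_rot: [0.836, 0.549, 0.0, 0.0]
ft_force: [-1.5, 0.1, 4.7]
width: 0.0285
grip_force: 10.0
```

```bash
python3 -c "
from h import *
st()"
```

```text
tcp [ 0.4653 -0.3003  0.0415] rack [-96.9 -72.4] yaw err 0.00709758603191446
```

Call:
{"name": "step_arm", "arguments": {"deltas": [[[0,0,0,0,0,-0.03,20],[0,0,0,0,0,-0.07,20],[0,0,0,0.02,0.01,-0.095,20],[0,0,0,0.06,0.035,-0.095,20],[0,0,0,0.1,0.06,-0.095,20],[0,0,0,0.14,0.085,-0.095,20],[0,0,0,0.16,0.098,-0.095,20],[0,0,0,0.16,0.098,-0.095,20],[0,0,0,0.16,0.098,-0.095,20],[0,0,0,0.16,0.098,-0.07,20],[0,0,0,0.16,0.098,-0.035,20],[0,0,0,0.16,0.098,-0.03,20],[0,0,0,0.16,0.098,-0.03,20],[0,0,0,0.16,0.098,-0.03,20]]]}}

```text
time: 9.45
ee_pos: [0.6195, -0.1927, 0.0728]
eef_rot: [0.836, 0.549, 0.001, 0.001]
ft_force: [-0.3, -0.5, 0.1]
width: 0.0283
grip_force: 10.0
```

```bash
python3 - <<'E'
from h import *
st()
S=cams.camera("side"); T=cams.camera("top")
i=S["img"][130:280,230:370,::-1]; j=T["img"][115:265,170:360,::-1]
cv2.imwrite("pics/c4.png",cv2.resize(np.hstack([i,j]),None,fx=2.4,fy=2.4,interpolation=cv2.INTER_CUBIC))
E
```

```text
tcp [ 0.6195 -0.1927  0.0728] rack [ 1.7 87.7] yaw err -0.009032025535464783
```

View pics/c4.png

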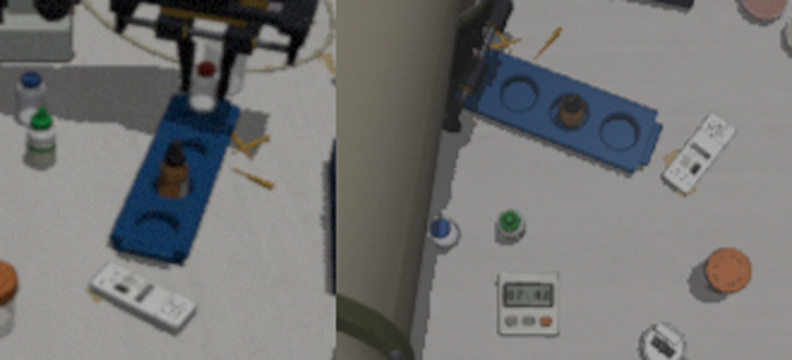

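Amber stands in its pocket: crop (173,175) in the side view and (570,108) in the top view. Red hangs over the beaker-end pocket. Lower and release.

Call:
{"name": "step_arm", "arguments": {"deltas": [[[0,0,0,0,-0.001,0.01,20],[0,0,0,0,-0.001,0.02,20],[0,0,0,0,-0.001,0.028,20],[0,0,0,0,-0.001,0.028,20],[0,0,0,0,-0.001,0.028,20],[0,0,0,0,-0.001,0.028,57],[0,0,0,0,-0.001,0.028,57],[0,0,0,0,-0.001,0.028,57],[0,0,0,0,-0.001,0.0,57],[0,0,0,0,-0.001,-0.06,57],[0,0,0,0,-0.001,-0.06,57],[0,0,0,0,-0.001,-0.06,57]]]}}

```text
time: 11.05
ee_pos: [0.6177, -0.1919, 0.131]
eef_rot: [0.836, 0.549, -0.0, 0.0]
ft_force: [-0.1, -0.5, -0.3]
width: 0.0494
grip_force: 0.0
```

```bash
python3 -c "
from h import *
st()"
```

```text
tcp [ 0.6177 -0.1919  0.131 ] rack [-0.3 87.8] yaw err 0.015069419229202907
```

Call:
{"name": "step_arm", "arguments": {"deltas": [[[0,0,0,-0.035,-0.045,0,50],[0,0,0,-0.07,-0.09,0,50],[0,0,0,-0.105,-0.136,0,50],[0,0,0,-0.105,-0.136,0,50],[0,0,0,-0.105,-0.136,0,50],[0,0,0,-0.105,-0.136,0.04,50],[0,0,0,-0.105,-0.136,0.08,50],[0,0,0,-0.105,-0.136,0.0905,50],[0,0,0,-0.105,-0.136,0.0905,50],[0,0,0,-0.105,-0.136,0.0905,50],[0,0,0,-0.105,-0.136,0.0905,20],[0,0,0,-0.105,-0.136,0.0905,20],[0,0,0,-0.105,-0.136,0.0905,20],[0,0,0,-0.105,-0.136,0.0905,20]]]}}

```text
time: 12.8
ee_pos: [0.4515, -0.2344, 0.0411]
eef_rot: [0.836, 0.549, 0.0, 0.0]
ft_force: [-1.5, 0.6, 6.6]
width: 0.0289
grip_force: 10.0
```

```bash
python3 -c "
from h import *
st()"
```

```text
tcp [ 0.4515 -0.2344  0.0411] rack [-135.8  -17.3] yaw err 0.008467578885724691
```

Call:
{"name": "step_arm", "arguments": {"deltas": [[[0,0,0,0,0,-0.03,20],[0,0,0,0,0,-0.07,20],[0,0,0,0.01,0.03,-0.1,20],[0,0,0,0.02,0.065,-0.1,20],[0,0,0,0.033,0.1,-0.1,20],[0,0,0,0.047,0.136,-0.1,20],[0,0,0,0.047,0.136,-0.1,20],[0,0,0,0.047,0.136,-0.1,20],[0,0,0,0.047,0.136,-0.07,20],[0,0,0,0.047,0.136,-0.035,20],[0,0,0,0.047,0.136,-0.03,20],[0,0,0,0.047,0.136,-0.03,20],[0,0,0,0.047,0.136,-0.03,20]]]}}

```text
time: 14.42
ee_pos: [0.5955, -0.2455, 0.0724]
eef_rot: [0.836, 0.549, 0.001, 0.001]
ft_force: [0.7, -0.3, -0.9]
width: 0.0282
grip_force: 10.0
```

```bash
python3 -c "
from h import *
st()"
```

```text
tcp [ 0.5955 -0.2455  0.0724] rack [ 0.7 29.8] yaw err 0.005475398137161136
```

Call:
{"name": "step_arm", "arguments": {"deltas": [[[0,0,0,0,0,0.01,20],[0,0,0,0,0,0.02,20],[0,0,0,0,0,0.028,20],[0,0,0,0,0,0.028,20],[0,0,0,0,0,0.028,20],[0,0,0,0,0,0.028,57],[0,0,0,0,0,0.028,57],[0,0,0,0,0,0.028,57],[0,0,0,0,0,0.0,57],[0,0,0,0,0,-0.06,57],[0,0,0,0,0,-0.06,57],[0,0,0,0,0,-0.06,57]]]}}

```text
time: 15.92
ee_pos: [0.5946, -0.2452, 0.1305]
eef_rot: [0.836, 0.549, -0.0, 0.0]
ft_force: [-0.1, -0.4, -0.7]
width: 0.0499
grip_force: 0.0
```

```bash
python3 -c "
from h import *
st()"
```

```text
tcp [ 0.5946 -0.2452  0.1305] rack [-0.2 29.7] yaw err 0.009046105904854329
```

```bash
python3 - <<'E'
from h import *
T=cams.camera("top"); S=cams.camera("side")
T0=cv2.imread("raw_top.png"); S0=cv2.imread("raw_side.png")
i=T0[160:300,60:230]; j=S0[20:170,140:300]; f=2.4
cv2.imwrite("pics/c5.png",np.hstack([cv2.resize(i,(400,330)),cv2.resize(j,(400,330*1))]))
for n,a,b in(("knob",(273,308),(397,205)),("base corner",(268,432),(408,238))): print(n,tri(T,np.array(a)/1.5625,S,np.array(b)/1.5625))
E
```

```text
knob (array([ 0.47651514, -0.0790113 ,  0.08671464]), np.float64(0.005590687540793942))
base corner (array([ 0.39406304, -0.08155858,  0.04268883]), np.float64(0.20812280960473903))
```

View pics/c5.png

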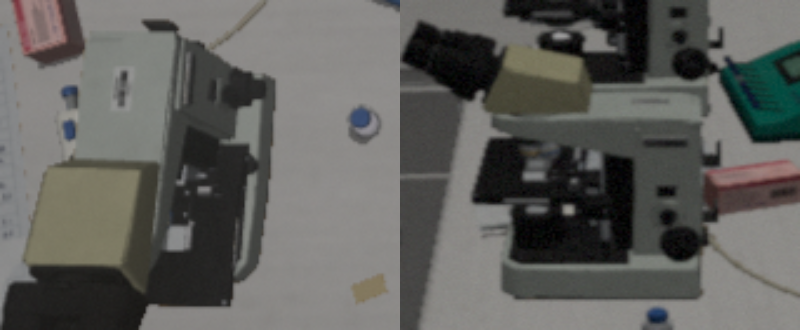

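The right side of the microscope (focus knob) is at y ≈ -0.08, which leaves about 40 mm or more beside the gripper at the violet bottle. Continue to violet.

Call:
{"name": "step_arm", "arguments": {"deltas": [[[0,0,0,0.004,-0.04,0,57],[0,0,0,0.008,-0.085,0,57],[0,0,0,0.012,-0.13,0,57],[0,0,0,0.0155,-0.1685,0,57],[0,0,0,0.0155,-0.1685,0,57],[0,0,0,0.0155,-0.1685,0,57],[0,0,0,0.0155,-0.1685,0.04,57],[0,0,0,0.0155,-0.1685,0.08,57],[0,0,0,0.0155,-0.1685,0.09,57],[0,0,0,0.0155,-0.1685,0.09,57],[0,0,0,0.0155,-0.1685,0.09,57],[0,0,0,0.0155,-0.1685,0.09,22],[0,0,0,0.0155,-0.1685,0.09,22],[0,0,0,0.0155,-0.1685,0.09,22],[0,0,0,0.0155,-0.1685,0.09,22]]]}}

```text
time: 17.9
ee_pos: [0.4465, -0.164, 0.0409]
eef_rot: [0.836, 0.549, 0.0, 0.0]
ft_force: [-2.1, -0.0, 6.0]
width: 0.0306
grip_force: 10.0
```

```bash
python3 -c "
from h import *
st()"
```

```text
tcp [ 0.4465 -0.164   0.0409] rack [-168.5   45.2] yaw err 0.016883794774823713
```

Call:
{"name": "step_arm", "arguments": {"deltas": [[[0,0,0,0,0,-0.03,22],[0,0,0,0,0,-0.07,22],[0,0,0,-0.025,0.02,-0.1,22],[0,0,0,-0.06,0.05,-0.1,22],[0,0,0,-0.09,0.085,-0.1,22],[0,0,0,-0.12,0.12,-0.1,22],[0,0,0,-0.131,0.15,-0.1,22],[0,0,0,-0.131,0.1685,-0.1,22],[0,0,0,-0.131,0.1685,-0.1,22],[0,0,0,-0.131,0.1685,-0.1,22],[0,0,0,-0.131,0.1685,-0.07,22],[0,0,0,-0.131,0.1685,-0.035,22],[0,0,0,-0.131,0.1685,-0.03,22],[0,0,0,-0.131,0.1685,-0.03,22],[0,0,0,-0.131,0.1685,-0.03,22]]]}}

```text
time: 19.77
ee_pos: [0.5496, -0.3515, 0.0724]
eef_rot: [0.836, 0.549, 0.001, 0.001]
ft_force: [-0.2, 0.5, -0.4]
width: 0.0313
grip_force: 10.0
```

```bash
python3 -c "
from h import *
st()"
```

```text
tcp [ 0.5496 -0.3515  0.0724] rack [  0.7 -85.7] yaw err 0.013428540709664816
```

Call:
{"name": "step_arm", "arguments": {"deltas": [[[0,0,0,0,0,0.01,22],[0,0,0,0,0,0.02,22],[0,0,0,0,0,0.028,22],[0,0,0,0,0,0.028,22],[0,0,0,0,0,0.028,22],[0,0,0,0,0,0.028,57],[0,0,0,0,0,0.028,57],[0,0,0,0,0,0.028,57],[0,0,0,0,0,0.0,57],[0,0,0,0,0,-0.08,57],[0,0,0,-0.15,0,-0.1,57],[0,0,0,-0.2,0,-0.1,57],[0,0,0,-0.2,0,-0.1,57],[0,0,0,-0.2,0,-0.1,57]]]}}

```text
time: 21.52
ee_pos: [0.4654, -0.5397, 0.171]
eef_rot: [0.838, 0.546, -0.001, 0.001]
ft_force: [0.2, 0.3, -0.7]
width: 0.0497
grip_force: 0.0
```

```bash
python3 - <<'E'
from h import *
st()
T=cams.camera("top"); S=cams.camera("side")
cv2.imwrite("pics/c6.png",cv2.resize(T["img"][110:270,170:370,::-1],(800,600*32*200//(30*200)*1 if 0 else 640))[:600])
cv2.imwrite("pics/c7.png",cv2.resize(S["img"][130:290,180:390,::-1],None,fx=3.5,fy=3.5,interpolation=cv2.INTER_CUBIC))
for c in(T,S):
  g=cv2.cvtColor(c["img"],cv2.COLOR_RGB2HSV); print(c["img"][int(390/1.5625)] [int(375/1.5625):int(408/1.5625):3].tolist() if c is T else "")
E
```

```text
tcp [ 0.4654 -0.5397  0.171 ] rack [  -1.5 -291.9] yaw err -0.36804955495350455
[[127, 124, 119], [112, 114, 113], [160, 158, 152], [112, 112, 112], [110, 107, 103], [136, 106, 90], [136, 92, 68]]
```

View pics/c6.png

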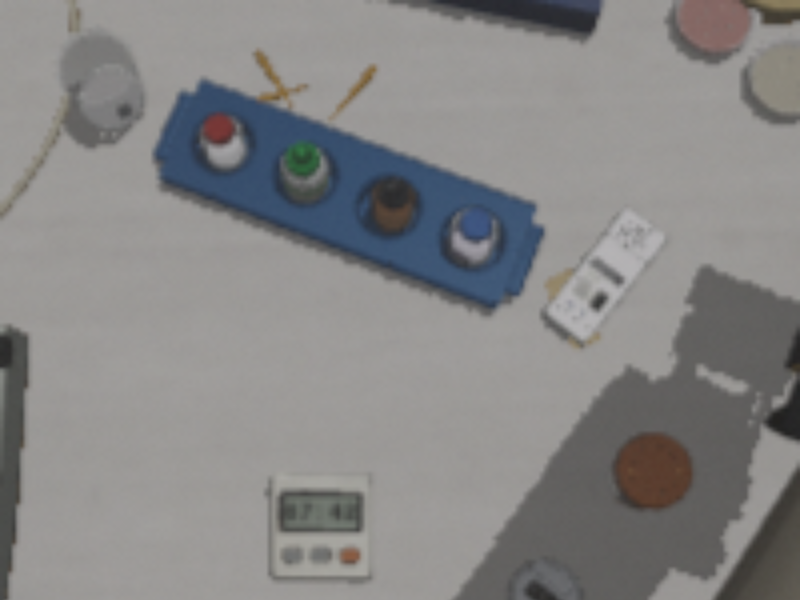

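View pics/c7.png

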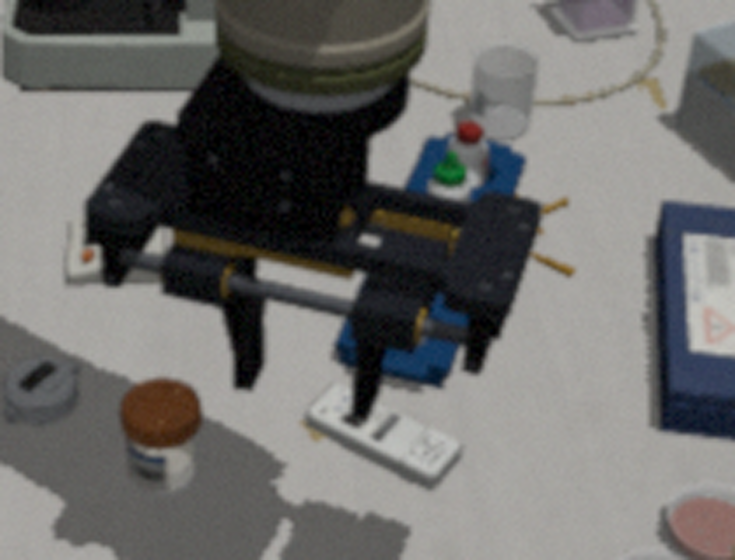

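Top crop: the order from the mailer is blue (475,235), amber (393,205), green (303,170), red (222,140), all standing upright in their pockets. The mailer and the beaker are undisturbed, and the timer is at (320,525). Next, go over the timer with a turn.

Call:
{"name": "step_arm", "arguments": {"deltas": [[[0,0,0.15,0.02,-0.02,0,100],[0,0,0.3,0.05,-0.045,0,100],[0,0,0.45,0.08,-0.07,0,100],[0,0,0.6,0.11,-0.1,0,100],[0,0,0.75,0.14,-0.125,0.01,100],[0,0,0.9,0.17,-0.15,0.03,100],[0,0,1.05,0.2,-0.18,0.05,100],[0,0,1.193,0.224,-0.201,0.07,100],[0,0,1.193,0.224,-0.201,0.07,100],[0,0,1.193,0.224,-0.201,0.07,100],[0,0,1.193,0.224,-0.201,0.07,100]]]}}

```text
time: 23.0
ee_pos: [0.3746, -0.2495, 0.1011]
eef_rot: [1.0, -0.015, 0.001, 0.0]
ft_force: [-0.2, -0.3, 0.8]
width: 0.087
grip_force: 0.0
```

```bash
python3 - <<'E'
from h import *
s=st(); q=R.from_quat(s["eef_rot"]); print(q.as_matrix().round(3),s["joint_positions"].round(2))
print("shift to timer",q.inv().apply(np.array([.3745,-.2497,.027])-s["ee_pos"]).round(4))
S=cams.camera("side")
cv2.imwrite("pics/c8.png",cv2.resize(S["img"][130:260,140:300,::-1],None,fx=4,fy=4,interpolation=cv2.INTER_CUBIC))
E
```

```text
tcp [ 0.3746 -0.2495  0.1011] rack [-200.3  -61.8] yaw err -68.28387959359007
[[ 1.    -0.03   0.001]
 [-0.03  -1.    -0.001]
 [ 0.001  0.001 -1.   ]] [ 0.81  0.11 -0.33  2.06  0.04  0.98 -1.15]
shift to timer [-0.0002  0.0002  0.0741]
```

View pics/c8.png

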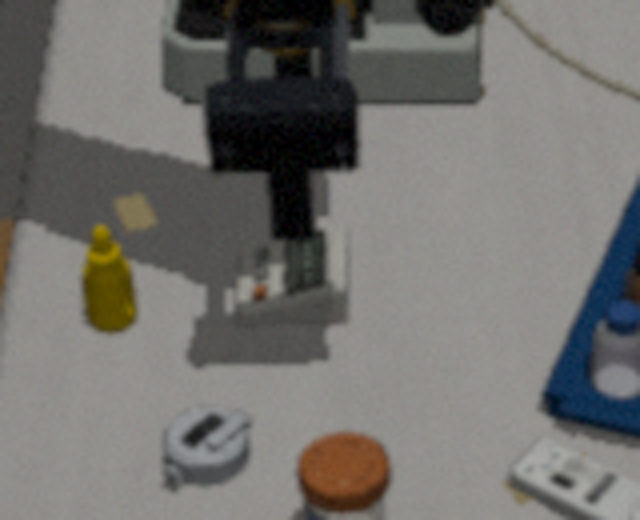

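The fingers straddle the timer (crop 290,280), with its buttons at the left (robot's side). Descend and grip.

Call:
{"name": "step_arm", "arguments": {"deltas": [[[0,0,0,0,0,0.03,100],[0,0,0,0,0,0.06,100],[0,0,0,0,0,0.0735,100],[0,0,0,0,0,0.0735,100],[0,0,0,0,0,0.0735,100],[0,0,0,0,0,0.0735,65],[0,0,0,0,0,0.0735,65],[0,0,0,0,0,0.0735,65],[0,0,0,0,0,0.0735,65],[0,0,0,0,0,0.0735,65]]]}}

```text
time: 24.3
ee_pos: [0.3741, -0.2492, 0.0273]
eef_rot: [1.0, -0.016, 0.0, 0.0]
ft_force: [-0.2, 0.3, 4.1]
width: 0.0636
grip_force: 10.0
```

```bash
python3 - <<'E'
from h import *
s=st(); q=R.from_quat(s["eef_rot"])
c=RC+RX*(-.082+.006+.0008)+RY*.001
Rt=np.c_[np.r_[RX,0],-np.r_[RY,0],[0,0,-1]]
print("shift",q.inv().apply(np.r_[c,s["ee_pos"][2]]-s["ee_pos"]).round(4),"turn",(q.inv()*R.from_matrix(Rt)).as_rotvec().round(4))
E
```

```text
tcp [ 0.3741 -0.2492  0.0273] rack [-201.   -61.8] yaw err -68.33543568844931
shift [ 0.14   -0.0119  0.    ] turn [ 3.000e-04 -3.000e-04  3.781e-01]
```

Call:
{"name": "step_arm", "arguments": {"deltas": [[[0,0,0,0,0,0,65],[0,0,0,0,0,-0.01,65],[0,0,0,0,0,-0.02,65],[0,0,0.1,0.03,-0.003,-0.025,65],[0,0,0.2,0.06,-0.005,-0.025,65],[0,0,0.3,0.09,-0.008,-0.025,65],[0,0,0.378,0.12,-0.01,-0.025,65],[0,0,0.378,0.14,-0.012,-0.025,65],[0,0,0.378,0.14,-0.012,-0.025,65],[0,0,0.378,0.14,-0.012,-0.025,65],[0,0,0.378,0.14,-0.012,-0.015,65],[0,0,0.378,0.14,-0.012,-0.005,65],[0,0,0.378,0.14,-0.012,-0.001,65],[0,0,0.378,0.14,-0.012,-0.001,65],[0,0,0.378,0.14,-0.012,-0.001,65]]], "squeeze": 15}}

```text
time: 26.18
ee_pos: [0.5142, -0.2415, 0.0279]
eef_rot: [0.979, -0.203, -0.0, 0.0]
ft_force: [-0.2, -0.3, -0.4]
width: 0.0637
grip_force: 15.0
```

```bash
python3 - <<'E'
from h import *
s=st(); print(s["ft_force"])
E
```

```text
tcp [ 0.5142 -0.2415  0.0279] rack [-75.5   1.1] yaw err -89.99646894493178
[-0.21005512 -0.33555527 -0.41563476]
```

Call:
{"name": "step_arm", "arguments": {"deltas": [[[0,0,0,0,0,0.0008,65],[0,0,0,0,0,0.0008,65],[0,0,0,0,0,0.0008,90],[0,0,0,0,0,0.0008,90],[0,0,0,0,0,0.0008,90],[0,0,0,0,0,-0.02,90],[0,0,0,0,0,-0.07,90],[0,0,0,0,0.06,-0.12,90],[0,0,0,0,0.12,-0.15,90],[0,0,0,0,0.18,-0.15,90],[0,0,0,0,0.24,-0.15,90],[0,0,0,0,0.26,-0.15,90],[0,0,0,0,0.26,-0.15,90],[0,0,0,0,0.26,-0.15,90],[0,0,0,0,0.26,-0.15,90]]]}}

```text
time: 28.05
ee_pos: [0.4119, -0.4786, 0.1781]
eef_rot: [0.979, -0.202, 0.0, -0.0]
ft_force: [0.1, -0.6, 0.4]
width: 0.0785
grip_force: 0.0
```

```bash
python3 - <<'E'
from h import *
s=st()
T=cams.camera("top"); S=cams.camera("side")
cv2.imwrite("pics/c9.png",cv2.resize(T["img"][110:270,170:370,::-1],(740,592)))
cv2.imwrite("pics/c10.png",cv2.resize(S["img"][130:290,180:390,::-1],None,fx=3.5,fy=3.5,interpolation=cv2.INTER_CUBIC))
for k in("orange",): print(cast(T,max(blobs(T["img"],k,(490,330,550,380)),key=lambda q:q[1])[0],.056))
E
```

```text
tcp [ 0.4119 -0.4786  0.1781] rack [ -74.9 -257.1] yaw err -89.85934094682679
[ 0.40922042 -0.45522333  0.056     ]
```

View pics/c9.png

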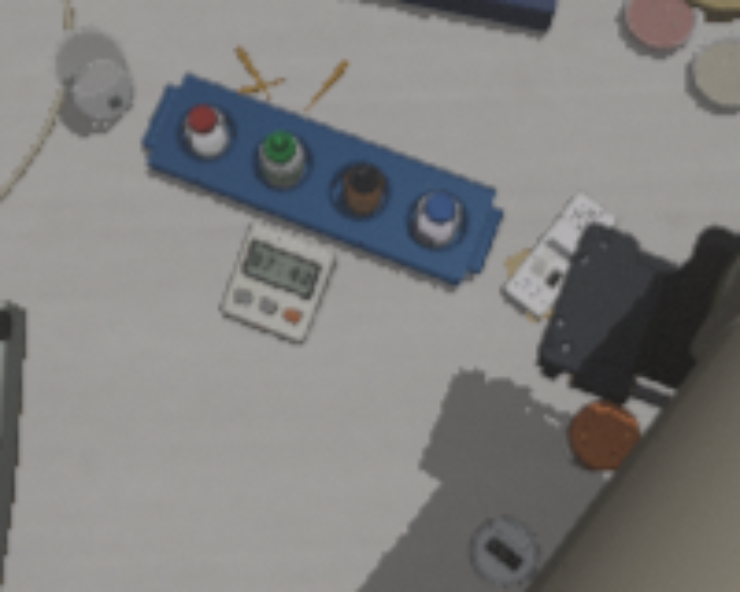

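View pics/c10.png

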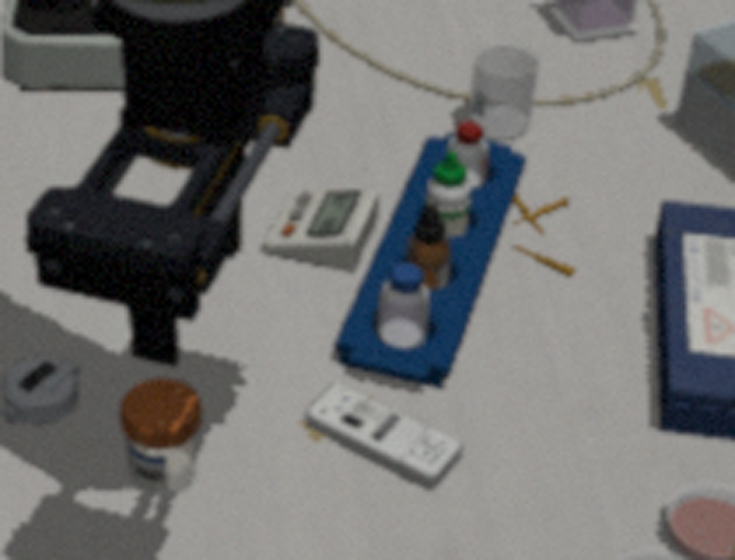

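The four bottles are seated in order, from blue next to the mailer at (437,215) to red next to the beaker at (205,130). The timer is square in front of the middle of the rack at (278,285), buttons towards the robot. The jar and mailer sit at the same side-view pixels as before, and the gripper is clear.

```bash
python3 -c "
from bench import r
print(r.close_job())"
```

```text
the job is handed in; nothing more can be done
None
```

I handed the job in at about 28 s: blue, amber, green and red stand upright in the rack from the mailer end to the beaker end, the timer is square in front of the middle facing the robot, and the mailer, beaker, jar and tally look unmoved; no verdict came back.

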